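# Check two cells on the sliding cell checker

### The arm

A 6-joint arm with a two-finger parallel gripper is mounted at the origin on the work surface. World frame = base frame: x ahead of the robot, y to its left, z up, the work surface at z = 0. Lengths are in mm, angles in rad, forces in N, time in s.
With the tool pointing down it reaches from about 275 to 750 mm from the base axis. Payload 10.2 kg.
Tool frame: the origin (TCP) lies midway between the tips of the shut fingers; the grasp point (between the pads) lies 19 mm behind it; z points along the fingers, y is the line along which they close (so a half turn about z gives the same grasp; the last joint's range is limited). The gripper opens to 88 mm and grips with 3 to 60 N. Pads are 18 mm wide; open, the fingers measure 123 mm over their backs; the gripper's body (75 mm by 187 mm) begins 45 mm behind the grasp point.
Start: joints at [-1.451, 0.313, 1.498, -0, 1.331, -0.223], TCP at [176.453, -494.465, 238.72] pointing down, gripper open.
Joint ranges: [-2.94, 2.94], [-0.97, 2.17], [0.19, 2.56], [-1.23, 4.37], [0.02, 3.11], [-2.88, 2.88]. Speed limits (rad/s): [2.39, 2.39, 3.01, 3.14, 3.14, 3.14].

### API

Orientations are given as a unit quaternion [w, x, y, z].
In Python, from bench import arm gives the robot as it stands.
- The arm moves only by the shell command python3 -m crank 'ROWS' [FORCE]. ROWS is JSON, a list of rows, each a list of 3 entries, a list of its own where there are three numbers: the opening, from 0 (shut) to 1 (fully open), then the shift along the tool's x, y, z as a fraction of full scale, then the turn, a rotation vector about the tool's x, y, z as a fraction of full scale. In form: [[hand, [dx, dy, dz], [ax, ay, az]], ...]. A call has 1 to 20 rows; each row shifts and turns the commanded pose from where the row before left it, along the tool's axes as they then stand; what a row does not reach is not made up. Full scale, the value 1, is 1 m for a shift and 0.5 rad for a turn. A row lasts 1/8 s, in which the tool goes at most 62.5 mm and 10.7 degrees, less where a joint would pass 70% of its speed; a pose out of reach is approached as far as the arm can. A call with a number of a shift or a turn outside -1 to 1 is refused whole. A call with a gripper value outside its range is refused whole. The fingers move at their own pace and stop on an object; FORCE is the grip in N (left out, the last holds). Time passes only in rows, so rows that do not move let the fingers close. It gives the time, the measured TCP pose, the force, the opening and the grip force at its end, in the units of the state.
- arm.get_state(): the state, without advancing time (a new reading comes with each control period).
- arm.camera(name): name is "scene" or "top" or "wrist"; returns the picture (420x560x3 uint8, blue, green, red); there is no depth.
- arm.calibration(name): a dict with "vertical_fov" (degrees; the focal length in pixels is half the picture's height over the tangent of half this angle, whatever the lens; pixels are square), "cx", "cy" (the principal point, pixels), "camera_from_world" (4x4, takes a point from world to camera coordinates). Camera axes: x right, y down, z forward; pixel columns grow to the right and rows downward; lengths in mm; the calibration is good to about 2 mm. A picture is of the moment at which its call begins: read the wrist's pose just before it. calibration takes no time and is no camera call; for the wrist camera it gives the pose at the moment of the call.
- arm.hand_in(): hands the job in; it is judged then, once.
The state is a dict: "time_s": time; "joint_positions": joint angles; "qvel": joint speeds; "joint_torque": joint torques, N m; "position": TCP position; "orientation": TCP orientation; "ft_force": force on the tool from outside, world axes, zero at the start; "wrist_torque": the same for the moment, N m; "finger_gap": opening from 0.0 (shut) to 1.0 (fully open); "finger_force": force on a finger pad.
Only numpy, scipy, OpenCV 4.12 (cv2) and the standard library are available. Lean on these libraries where they do the work, as an engineer would, in place of code of your own. Each camera call takes 0.05 s, during which the arm holds its last target. There are 200 camera calls.

### The job

The battery case is clamped on the x-y slides of a cell checker. Slide it by its knob until the button top of the fattest cell is centred under the fixed probe and press the probe's cap fully down to test it, then do the same with the thinnest cell and leave that one centred under the raised probe. Never press the probe down unless one of these two cells is centred under it, and leave the other things on the console where they are.

Things in the scene. Friction and masses are not known exactly. Their poses are not given: they have to be found in the camera images.
- checker: Cell checker, bolted down; grey base plate 180 x 280 x 12 mm. Origin on the console top, straight below the probe; x points from the knob side to the far side, y towards its column, z up; its yaw varies. The column, 134 mm high, stands at y = +142 mm; its beam, 21 mm wide, 116 to 134 mm up, reaches 14 mm past the probe. The black battery case rides under it on two slides.
- grip (a point): Centre (half-way up) of the upright steel knob that slides the carrier: a plain cylinder, diameter 22 mm, 50 mm tall, from 42 to 92 mm above the console, fixed to the carrier 115 mm from the case's centre on the checker's -x side. Nothing within 50 mm of it but the low carrier tongue under it.
- carrier (a joint): Slide of the carrier along the checker's +x, -0.040 to +0.040 m; 0 has the case's centre under the probe. Stays where it is left; needs about 2 N. On it the open black battery case, 90 x 130 mm, rim 75 mm above the console, lid folded flat to +x.
- saddle (a joint): Slide of the saddle (carrying the carrier) along the checker's +y, -0.045 to +0.045 m. Stays where it is left; needs about 2 N.
- fat_cell_top (a point): Centre of the button top of the fattest cell: upright round cell, diameter 26 mm, in the case's far row (26 mm on the checker's +x side of the case's centre); where it stands along the row varies. Top 95.5 mm above the console.
- thin_cell_top (a point): Centre of the button top of the thinnest cell: upright, round, diameter 10.5 mm, in the case's near row (26 mm on the -x, knob side of the case's centre); its place along the row varies. Top 95.5 mm above the console. Both named cells stay put in the case as it slides. Not to be tested: three round cells of 14.5 mm diameter and a block cell 26 x 17 mm.
- probe_tip (a point): Lower end of the probe's pin, diameter 4 mm, pointing down, 106 mm above the console when raised (10.5 mm above the cells). Its x, y are fixed.
- cap_top (a point): Middle of the top of the probe's round steel cap, diameter 20 mm, 152 mm above the console when raised, exactly above the probe tip. Pressed straight down from above.
- plunger (a joint): Travel of the probe downward, 0 (raised) to 0.010 m (fully down, 0.5 mm above the cell). A spring lifts it again when let go; about 5 N holds it fully down.
- cup: Bystander: open steel cup, diameter 76 mm, 90 mm tall, near the checker's -y side; origin at its underside.
- ball: Bystander: white ceramic ball, diameter 72 mm, on a short foot, near the column; origin at its underside, 76 mm tall.
- remote: Bystander: black remote control 45 x 160 x 18 mm lying on the left of the console; origin at its underside.
- bowl: Bystander: glass bowl, diameter 140 mm, 60 mm tall; origin at its underside.
- cases: Bystander: stack of three flat game cases, 170 x 135 mm, 42 mm tall; origin at its underside.

How it is judged:
By the outcome, as a careful person would: the job done as asked, in the order asked, and still so for the second after the job is handed in, with the robot touching nothing.
It also fails if it takes over 70 s, if anything falls off the work surface, if the arm or the gripper's body presses on something with over 40 N, if the wrist force passes 120 N, or if a joint passes its speed limit or range.

## Working session

There is one attempt and no reset: what is moved stays moved. The work goes in short steps, Python scripts to look and compute and a shell command to move; the robot and the scene stay as the last step left them, time stands still between calls to the robot, and variables do not carry over. Pictures are saved under pics/ and viewed, at most 12 in all, crops included, and the job is handed in when it is done.

```bash
mkdir -p pics; ls; python3 - <<'E'
from bench import arm
import cv2
for n in ("scene","top"):
    im=arm.camera(n); cv2.imwrite(f"pics/{n}0.png",im)
    c=arm.calibration(n); print(n,c)
s=arm.get_state(); print(s)
E
```

```text
pics
scene {'vertical_fov': 56.06537463699202, 'cx': 282.4668079108182, 'cy': 203.38095820198808, 'camera_from_world': array([[ 7.38108078e-01,  6.74667759e-01, -4.45870491e-03,
        -3.69311004e+02],
       [ 4.75862063e-01, -5.25270370e-01, -7.05440526e-01,
        -1.30980508e+02],
       [-4.78280004e-01,  5.18569622e-01, -7.08755095e-01,
         1.63725926e+03],
       [ 0.00000000e+00,  0.00000000e+00,  0.00000000e+00,
         1.00000000e+00]])}
top {'vertical_fov': 45.07724226539851, 'cx': 274.19840079073674, 'cy': 208.51800656812463, 'camera_from_world': array([[-5.08604530e-03, -9.99986894e-01,  5.85787517e-04,
        -1.30698248e+01],
       [-9.80462561e-01,  4.87154840e-03, -1.96645452e-01,
         5.12469171e+02],
       [ 1.96640021e-01, -1.57449040e-03, -9.80474489e-01,
         1.56610156e+03],
       [ 0.00000000e+00,  0.00000000e+00,  0.00000000e+00,
         1.00000000e+00]])}
{'time_s': 0.1, 'joint_positions': array([-1.45138415e+00,  3.13384596e-01,  1.49834521e+00,  2.32812434e-06,
        1.33099991e+00, -2.23398790e-01]), 'qvel': array([ 0.00099248, -0.00205409, -0.00179454, -0.0012244 ,  0.00052372,
        0.00178892]), 'joint_torque': array([ 2.38253961e-03, -4.02816761e+01, -2.52640432e+01,  6.94913487e-02,
        3.42885882e-02, -5.34988681e-05]), 'position': array([ 176.43463895, -494.23615249,  238.2291207 ]), 'orientation': array([-5.67701084e-04,  9.85345898e-01,  1.70567106e-01,  3.06754086e-05]), 'ft_force': array([ 0.3785477 , -0.87191904, -0.24975537]), 'wrist_torque': array([ 0.00625716, -0.00578896, -0.04082002]), 'finger_force': 0.0, 'finger_gap': 1.000312548812631}
```

View pics/top0.png

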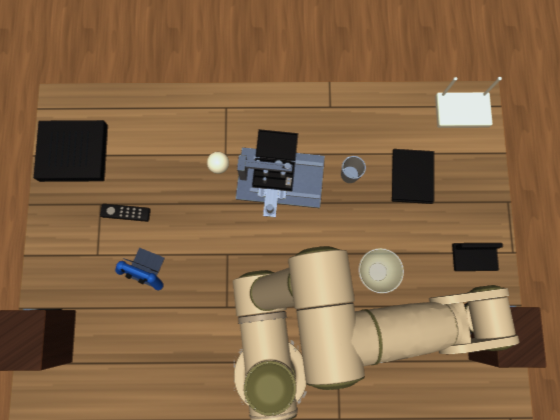

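View pics/scene0.png

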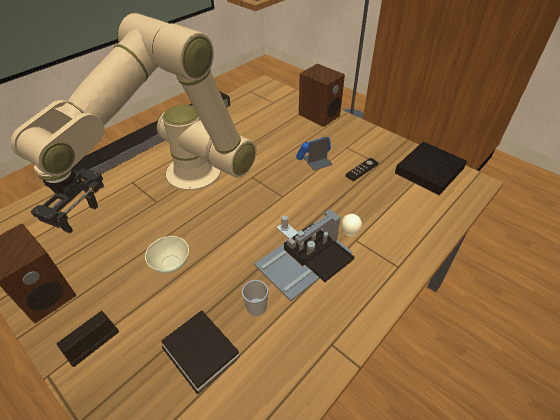

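The top view shows the checker at about (280,175): column on the left (243,165), knob on the near side (270,209), cup at (353,168) and ball at (218,162). The scene view agrees. Next I'll enlarge both and compute rough positions.

```bash
cat > h.py <<'E'
from bench import arm
import numpy as np, cv2
def KT(c,h=420):
    f=h/2/np.tan(np.radians(c["vertical_fov"])/2)
    return np.array([[f,0,c["cx"]],[0,f,c["cy"]],[0,0,1]]),np.array(c["camera_from_world"])
def ray(c,uv):
    K,T=KT(c); R,t=T[:3,:3],T[:3,3]
    d=R.T@np.linalg.solve(K,[*uv,1.]); return -R.T@t,d/np.linalg.norm(d)
def onz(c,uv,z):
    o,d=ray(c,uv); return o+d*(z-o[2])/d[2]
def proj(c,p):
    K,T=KT(c); q=K@(T[:3,:3]@np.array(p,float)+T[:3,3]); return q[:2]/q[2]
def tri(obs):
    A=np.zeros((3,3));b=np.zeros(3);L=[ray(c,uv) for c,uv in obs]
    for o,d in L:
        M=np.eye(3)-np.outer(d,d);A+=M;b+=M@o
    p=np.linalg.solve(A,b); return p,[np.linalg.norm((np.eye(3)-np.outer(d,d))@(p-o)) for o,d in L]
E
python3 - <<'E'
from h import *
t=cv2.imread("pics/top0.png");s=cv2.imread("pics/scene0.png")
a=cv2.resize(t[115:225,225:335],None,fx=5,fy=5,interpolation=cv2.INTER_CUBIC)[:,:400]
a=cv2.resize(t[120:220,230:330],(400,400),interpolation=cv2.INTER_CUBIC)
b=cv2.resize(s[200:300,255:355],(400,400),interpolation=cv2.INTER_CUBIC)
cv2.imwrite("pics/crop0.png",np.hstack([a,b]))
c=arm.calibration("top")
print(onz(c,(270,209),92),onz(c,(288,167),152),onz(c,(243,165),134))
w=arm.calibration("wrist");K,T=KT(w);print(w["vertical_fov"],w["cx"],w["cy"],-T[:3,:3].T@T[:3,3],T[:3,:3],arm.get_state()["position"])
E
```

```text
[502.68680936  -2.50709304  92.        ] [620.71310619 -58.12041369 152.        ] [632.95404896  79.91332267 134.        ]
62.00623393901037 281.2183379503236 209.6602179224756 [ 239.92120818 -472.34053413  383.22934599] [[ 0.33705518 -0.94148257 -0.00209075]
 [-0.90935567 -0.32612718  0.25828924]
 [-0.24385667 -0.08515649 -0.96606537]] [ 176.43463895 -494.23615249  238.2291207 ]
```

View pics/crop0.png

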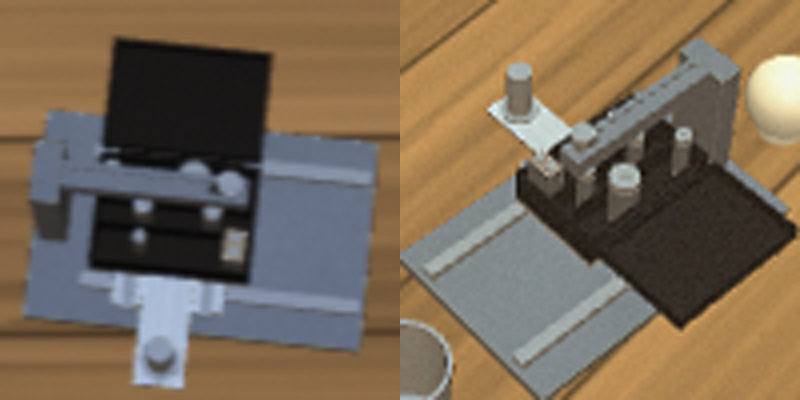

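The enlarged crops show the knob at top pixel ≈(270,208), the probe cap at ≈(287,166), the case under the beam with its near row toward the robot, and checker yaw ≈ -5°. I'll move the wrist camera above it, with the camera on the robot side.

```bash
python3 -m crank '[[1,[0,0,-0.04],[0,0,0]],[1,[0,0,-0.04],[0,0,0]],[1,[0.045,-0.025,0],[0,0,0]],[1,[0.045,-0.025,0],[0,0,0]],[1,[0.045,-0.025,0],[0,0,0]],[1,[0.045,-0.025,0],[0,0,0]],[1,[0.045,-0.025,0],[0,0,0]],[1,[0.045,-0.025,0],[0,0,0]],[1,[0.045,-0.025,0],[0,0,0]],[1,[0.045,-0.025,0],[0,0,0]],[1,[0.045,-0.025,0],[0,0,0]],[1,[0.045,-0.025,0],[0,0,0]],[1,[0.045,-0.025,0],[0,0,0]],[1,[0.045,-0.025,0],[0,0,0]]]' && python3 -m crank '[[1,[0,0,0],[0,0,-0.36]],[1,[0,0,0],[0,0,-0.36]],[1,[0,0,0],[0,0,-0.36]],[1,[0,0,0],[0,0,-0.36]],[1,[0,0,0],[0,0,-0.36]],[1,[0,0,0],[0,0,-0.36]],[1,[0,0,0],[0,0,-0.36]],[1,[0,0,0],[0,0,-0.36]],[1,[0,0,0],[0,0,-0.36]],[1,[0,0,0],[0,0,-0.36]],[1,[0,0,0],[0,0,-0.36]],[1,[0,0,0],[0,0,-0.36]],[1,[0,0,0],[0,0,-0.36]],[1,[0,0,0],[0,0,-0.36]],[1,[0,0,0],[0,0,-0.36]],[1,[0,0,0],[0,0,0]]]'
python3 - <<'E'
from h import *
import pickle
c=arm.calibration("wrist"); im=arm.camera("wrist"); cv2.imwrite("pics/w1.png",im); pickle.dump(c,open("w1.pkl","wb"))
s=arm.get_state(); print(s["time_s"],s["position"],s["orientation"],s["joint_positions"])
E
```

```text
time_s: 1.85
position: [585.1, -28.9, 318.4]
orientation: [-0.0, 0.985, 0.171, -0.0]
ft_force: [-0.1, 0.3, -0.2]
finger_gap: 0.998
finger_force: 0.0
time_s: 3.85
position: [584.1, -30.4, 318.4]
orientation: [-0.0, 0.05, 0.999, 0.0]
ft_force: [0.0, 1.0, 0.3]
finger_gap: 0.999
finger_force: 0.0
3.9 [584.13517584 -30.40258972 318.44812702] [-2.87396021e-04  5.12503144e-02  9.98685795e-01  7.31547605e-05] [-2.52175197e-01  4.11907809e-01  1.15428009e+00  2.86653019e-05
  1.57599718e+00 -1.72042583e+00]
```

View pics/w1.png

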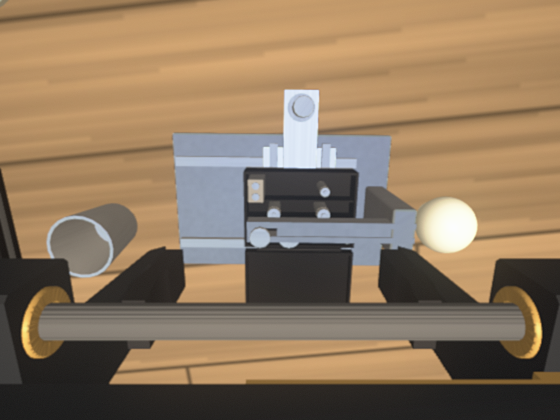

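The wrist view shows the knob at (303,105), the block cell (256,190), a candidate thin cell (324,190), two mid-row cells (274,211) and (323,212), the cap (260,237), and a fat cell partly behind the beam (289,241). I'll take a second view from farther over, so the far row clears the beam.

```bash
python3 -m crank '[[1,[-0.05,0,0.0],[0,0,0]],[1,[-0.05,0,0],[0,0,0]],[1,[-0.03,0,0],[0,0,0]],[1,[0,0,0],[0,0,0]],[1,[0,0,0],[0,0,0]]]'
python3 - <<'E'
from h import *
import pickle
c=arm.calibration("wrist"); im=arm.camera("wrist"); cv2.imwrite("pics/w2.png",im); pickle.dump(c,open("w2.pkl","wb"))
c1=pickle.load(open("w1.pkl","rb"));i1=cv2.imread("pics/w1.png")
p=onz(c1,(290,200),95); u,v=proj(c,p); print(p,u,v)
a=cv2.resize(i1[80:270,230:420],(400,400),interpolation=cv2.INTER_CUBIC)
x,y=max(0,int(u)-85),max(0,int(v)-110);print(x,y)
b=cv2.resize(im[y:y+190,x:x+190],(400,400),interpolation=cv2.INTER_CUBIC)
cv2.imwrite("pics/crop2.png",np.hstack([a,b]))
E
```

```text
time_s: 4.53
position: [712.9, -43.1, 319.0]
orientation: [-0.0, 0.05, 0.999, 0.0]
ft_force: [1.0, 0.4, 0.8]
finger_gap: 1.002
finger_force: 0.0
[607.5252298 -22.7802253  95.       ] 290.7096227732202 72.38643688737055
205 0
```

View pics/crop2.png

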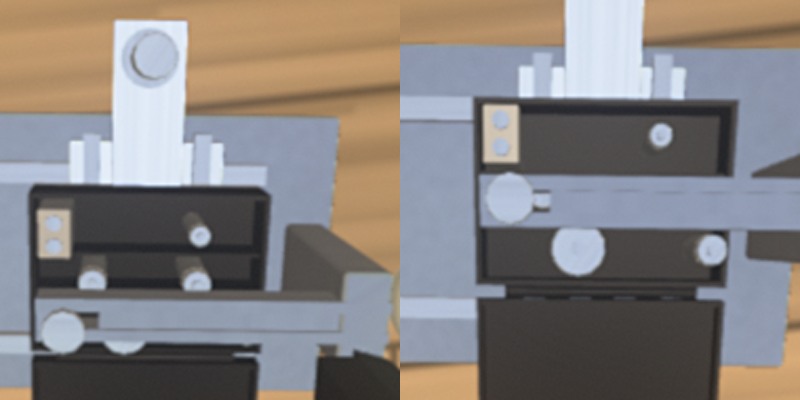

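Right half (second view): fat cell at (289.6,118), thin cell (328.5,64), cap (256.3,94). First view: thin (325,192), cap (260,237.7), knob (302.7,106). Next step is to refine the circle centres and triangulate.

```bash
cat >> h.py <<'E'
def circ(im,uv,r0,r1,win=22,k=6):
    x,y=int(uv[0])-win,max(0,int(uv[1])-win)
    g=cv2.cvtColor(im[y:y+2*win,x:x+2*win],cv2.COLOR_BGR2GRAY)
    g=cv2.GaussianBlur(cv2.resize(g,None,fx=k,fy=k,interpolation=cv2.INTER_CUBIC),(0,0),2)
    h=cv2.HoughCircles(g,cv2.HOUGH_GRADIENT_ALT,1,15,param1=150,param2=0.5,minRadius=int(r0*k),maxRadius=int(r1*k))
    if h is None: return []
    L=[((a+.5)/k-.5+x,(b+.5)/k-.5+y,r/k) for a,b,r in h.reshape(-1,h.shape[-1])[:,:3]]
    return sorted(L,key=lambda q:np.hypot(q[0]-uv[0],q[1]-uv[1]))[:2]
E
python3 - <<'E'
from h import *
import pickle
c1,c2=[pickle.load(open(f"w{i}.pkl","rb")) for i in (1,2)]
i1,i2=[cv2.imread(f"pics/w{i}.png") for i in (1,2)]
np.set_printoptions(precision=1,suppress=True)
for n,im,uv,r in (("fat2",i2,(289.6,118.3),(9,16)),("thin2",i2,(328.5,64.1),(3,8)),("cap2",i2,(256.3,94.1),(8,15)),("thin1",i1,(325,192.1),(3,8)),("cap1",i1,(260,237.7),(8,14)),("knob1",i1,(302.7,106.1),(8,14))):
    print(n,np.array(circ(im,uv,*r)))
print("thin",tri([(c1,(325,192.1)),(c2,(328.5,64.1))]))
print("cap",tri([(c1,(260,237.7)),(c2,(256.3,94.1))]))
print("fat",onz(c2,(289.6,118.3),95.5),"thin",onz(c2,(328.5,64.1),95.5),"cap",onz(c2,(256.3,94.1),152),onz(c1,(260,237.7),152),"knob",onz(c1,(302.7,106.1),92))
K,T=KT(c2);o=-T[:3,:3].T@T[:3,3]; print(o,K[0,0])
E
```

```text
fat2 [[288.9 118.2  12.3]]
thin2 [[328.6  63.9   5.3]]
cap2 []
thin1 [[324.9 191.9   4.8]]
cap1 [[259.8 237.9   9.9]]
knob1 []
thin (array([603.2,  15.6,  91.9]), [np.float64(0.26402129584680567), np.float64(0.26402129584680334)])
cap (array([628. , -55.2, 150.2]), [np.float64(0.5118187667932362), np.float64(0.5118187667932537)])
fat [651.2 -28.   95.5] thin [603.7  14.8  95.5] cap [628.1 -55.6 152. ] [627.4 -54.5 152. ] knob [511.6  -0.8  92. ]
[648.  -36.7 464. ] 349.4556276051272
```

Numbers agree: rows 52 mm apart at yaw ≈ -0.11 rad, heights ≈92/150 against 95.5/152, knob at carrier ≈-6 and saddle ≈+41. Moving above the knob and checking from there.

```bash
python3 -m crank '[[1,[0.051,0.005,0],[0,0,0]],[1,[0.051,0.005,0],[0,0,0]],[1,[0.051,0.006,0],[0,0,0]],[1,[0.051,0.006,0],[0,0,0]],[1,[0,0,0.05],[0,0,0]],[1,[0,0,0.05],[0,0,0]],[1,[0,0,0.05],[0,0,0]],[1,[0,0,0.02],[0,0,0]],[1,[0,0,0],[0,0,0]],[1,[0,0,0],[0,0,0]]]'
python3 - <<'E'
from h import *
import pickle
c=arm.calibration("wrist"); im=arm.camera("wrist"); cv2.imwrite("pics/w3.png",im); pickle.dump(c,open("w3.pkl","wb"))
p=arm.get_state()["position"]; print(p,proj(c,[511.6,-.8,92]),proj(c,p))
E
```

```text
time_s: 5.82
position: [516.5, -2.0, 150.7]
orientation: [0.001, 0.05, 0.999, -0.0]
ft_force: [-0.8, -0.0, -0.5]
finger_gap: 1.002
finger_force: 0.0
[516.60770664  -2.01338852 150.68223307] [282.10434375 218.49691893] [280.91931852 266.74943627]
```

View pics/w3.png

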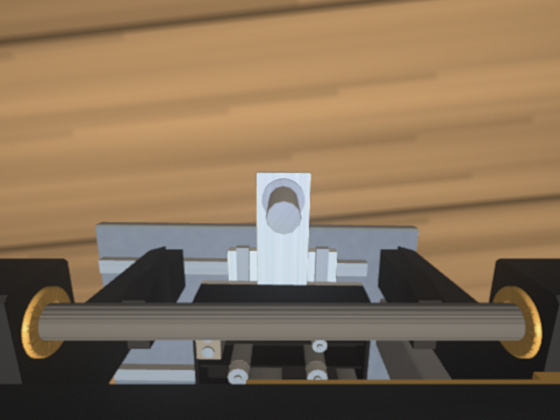

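Knob top is at (283.5,217) against the predicted (282,218.5). It sits between the fingers. Correct by 5 mm, descend, grip.

```bash
python3 -m crank '[[1,[0.005,0.001,0.03],[0,0,0]],[1,[0,0,0.04],[0,0,0]],[1,[0,0,0.028],[0,0,0]],[1,[0,0,0],[0,0,0]],[0.15,[0,0,0],[0,0,0]],[0.15,[0,0,0],[0,0,0]],[0.15,[0,0,0],[0,0,0]],[0.15,[0,0,0],[0,0,0]],[0.15,[0,0,0],[0,0,0]],[0.15,[0,0,0],[0,0,0]]]' 40
```

```text
time_s: 7.12
position: [511.4, -0.5, 51.0]
orientation: [-0.0, 0.049, 0.999, 0.0]
ft_force: [-0.7, -0.3, 0.4]
finger_gap: 0.345
finger_force: 0.0
```

```bash
python3 -m crank '[[0,[0,0,0],[0,0,0]],[0,[0,0,0],[0,0,0]],[0,[0,0,0],[0,0,0]],[0,[0,0,0],[0,0,0]]]' 40
python3 - <<'E'
from h import *
s=arm.get_state();p=s["position"][:2];print(s["position"],s["orientation"])
q=s["orientation"];tx=np.array([2*q[1]**2-1,2*q[1]*q[2]]);ty=np.array([-tx[1]*-1,-tx[0]])
print(tx,ty)
for n,P in(("fat",(651.2,-27.6)),("thin",(603.6,14.9))):
    d=np.array([627.7,-55.2])-P; print(n,d,d@tx,d@ty)
E
```

```text
time_s: 7.62
position: [511.4, -0.4, 51.0]
orientation: [-0.0, 0.049, 0.999, 0.0]
ft_force: [0.2, -0.0, 0.3]
finger_gap: 0.237
finger_force: 39.9
[ 5.11409595e+02 -4.26272257e-01  5.09941066e+01] [-1.38591931e-05  4.93537775e-02  9.98781360e-01  1.87424669e-05]
[-0.99512841  0.09858727] [0.09858727 0.99512841]
fat [-23.5 -27.6] 20.66450907681342 -29.782344847364513
thin [ 24.1 -70.1] -30.893562010317034 -67.3825483807611
```

```bash
python3 -m crank '[[0,[0.004,-0.006,0],[0,0,0]],[0,[0.004,-0.006,0],[0,0,0]],[0,[0.004,-0.006,0],[0,0,0]],[0,[0.004,-0.006,0],[0,0,0]],[0,[0.004,-0.006,0],[0,0,0]],[0,[0.0007,0.0002,0],[0,0,0]],[0,[0,0,0],[0,0,0]],[0,[0,0,0],[0,0,0]],[0,[0,0,0],[0,0,0]]]' 40
```

```text
time_s: 8.75
position: [487.7, -28.0, 51.0]
orientation: [-0.0, 0.049, 0.999, 0.0]
ft_force: [-1.4, -1.5, 1.4]
finger_gap: 0.234
finger_force: 39.9
```

Knob followed exactly. Releasing, rising, and tilting the wrist camera to look under the beam before pressing.

```bash
python3 -m crank '[[0.7,[0,0,0],[0,0,0]],[0.7,[0,0,0],[0,0,0]],[0.7,[0,0,0],[0,0,0]],[0.7,[0,0,0],[0,0,0]],[0.7,[0,0,-0.05],[0,0,0]],[0.7,[0,0,-0.05],[0,0,0]],[0.7,[0,0,-0.05],[0,0,0]],[0.7,[-0.042,-0.009,0],[0,0,0]],[0.7,[-0.042,-0.01,0],[0,0,0]],[0.7,[0,0,0],[0,-0.349,0]],[0.7,[0,0,0],[0,-0.349,0]],[0.7,[0,0,0],[0,-0.349,0]],[0.7,[0,0,0],[0,-0.175,0]],[0.7,[0,0,0],[0,0,0]],[0.7,[0,0,0],[0,0,0]]]' 40
python3 - <<'E'
from h import *
import pickle
c=arm.calibration("wrist"); im=arm.camera("wrist"); cv2.imwrite("pics/w4.png",im); pickle.dump(c,open("w4.pkl","wb"))
u,v=proj(c,[627.7,-55.2,95.5]);x,y=max(0,int(u)-70),max(0,int(v)-70)
cv2.imwrite("pics/crop4.png",cv2.resize(im[y:y+140,x:x+140],(560,560),interpolation=cv2.INTER_CUBIC))
print(u,v,x,y,proj(c,[627.7,-55.2,106]),proj(c,[627.7,-55.2,152]))
E
```

```text
time_s: 10.62
position: [570.1, -55.4, 201.5]
orientation: [0.3, 0.047, 0.953, -0.015]
ft_force: [0.3, 0.1, -0.4]
finger_gap: 0.704
finger_force: 0.0
288.5207820542235 186.2751774854403 218 116 [288.72311553 196.39831518] [289.7480916  247.67986315]
```

View pics/crop4.png

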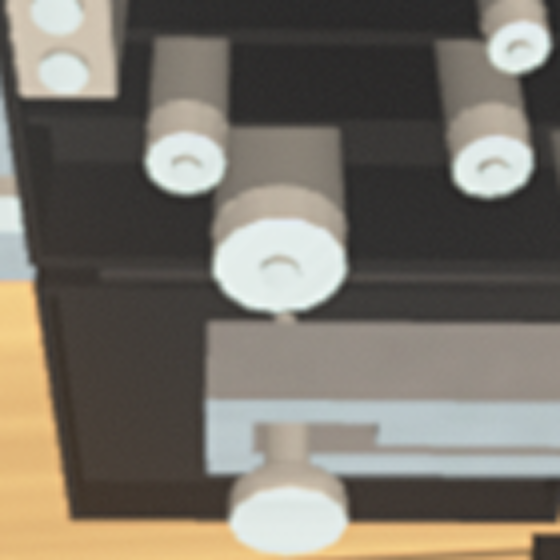

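The view (inverted: down is farther) shows the fat top at crop (280,264), the pin tip at (285,315) and the cap at (288,518). Laterally it is nearly right. I'll quantify the x offset with ellipse fits.

```bash
cat >> h.py <<'E'
def blobs(im,x0,y0,x1,y1,thr=195,k=6,amin=60):
    g=cv2.cvtColor(im[y0:y1,x0:x1],cv2.COLOR_BGR2GRAY)
    g=cv2.resize(g,None,fx=k,fy=k,interpolation=cv2.INTER_CUBIC)
    cs,_=cv2.findContours((g>thr).astype(np.uint8),cv2.RETR_EXTERNAL,cv2.CHAIN_APPROX_NONE)
    out=[]
    for q in cs:
        if cv2.contourArea(q)/k/k<amin: continue
        (a,b),d,an=cv2.fitEllipse(cv2.convexHull(q)); out.append(((a+.5)/k-.5+x0,(b+.5)/k-.5+y0,d[0]/k,d[1]/k,an))
    return out
E
python3 - <<'E'
from h import *
import pickle
np.set_printoptions(precision=1,suppress=True)
c=pickle.load(open("w4.pkl","rb"));im=cv2.imread("pics/w4.png")
for t in (180,200,215):
    for n,b,z in(("fat",(268,168,308,195),95),("cap",(272,236,308,256),152),("thin",(336,118,358,136),95)):
        for e in blobs(im,*b,thr=t,amin=30): print(t,n,np.array(e),onz(c,e[:2],z))
K,T=KT(c);print(-T[:3,:3].T@T[:3,3])
o1,o2=np.array([288.9,193.7]),0
print("tip near edge at z106:",onz(c,(288.9,193.9),106))
E
```

```text
180 fat [287.5 181.3  24.5  32.7  88.3] [622.7 -55.6  95. ]
180 cap [289.5 247.8  23.8  38.4  82.2] [627.8 -55.4 152. ]
180 thin [347.2 126.9  13.   15.7  60.7] [576.6 -12.8  95. ]
200 fat [287.5 181.5  23.4  32.2  88.6] [622.9 -55.6  95. ]
200 cap [290.  248.6  22.9  36.2  86. ] [628.9 -55.1 152. ]
200 thin [347.3 127.1  12.2  14.9  64.2] [576.8 -12.7  95. ]
215 fat [287.5 181.6  22.8  31.7  88.5] [623.  -55.6  95. ]
215 cap [289.7 246.   17.2  28.5  89.4] [625.8 -55.1 152. ]
215 thin [347.3 127.2  11.5  14.4  67.3] [576.8 -12.7  95. ]
[433.8 -42.  282.1]
tip near edge at z106: [625.  -54.8 106. ]
```

The side view suggests the fat cell is about 2 mm short in x, while the overhead data say ~0.6 mm. One more straight overhead view will settle it.

```bash
python3 -m crank '[[0.7,[0,0,0],[0,0.349,0]],[0.7,[0,0,0],[0,0.349,0]],[0.7,[0,0,0],[0,0.349,0]],[0.7,[0,0,0],[0,0.175,0]],[0.7,[0,0,-0.05],[0,0,0]],[0.7,[-0.045,0,0],[0,0,0]],[0.7,[-0.045,0.004,0],[0,0,0]],[0.7,[-0.034,0,0],[0,0,0]],[0.7,[0,0,0],[0,0,0]],[0.7,[0,0,0],[0,0,0]]]'
python3 - <<'E'
from h import *
import pickle
np.set_printoptions(precision=1,suppress=True)
c=arm.calibration("wrist"); im=arm.camera("wrist"); cv2.imwrite("pics/w5.png",im); pickle.dump(c,open("w5.pkl","wb"))
K,T=KT(c);print(-T[:3,:3].T@T[:3,3])
u,v=proj(c,[627.7,-55.2,120]);x,y=max(0,int(u)-70),max(0,int(v)-70)
cv2.imwrite("pics/crop5.png",cv2.resize(im[y:y+140,x:x+140],(560,560),interpolation=cv2.INTER_CUBIC))
print(x,y,proj(c,[627.7,-55.2,152]),proj(c,[627.7,-55.2,95]))
E
```

```text
time_s: 11.92
position: [693.0, -63.5, 251.0]
orientation: [-0.0, 0.05, 0.999, -0.0]
ft_force: [-0.0, -0.0, 0.9]
finger_gap: 0.696
finger_force: 0.0
[628.2 -57.1 396. ]
213 45 [283.7 115.3] [283.2 115.4]
```

View pics/crop5.png

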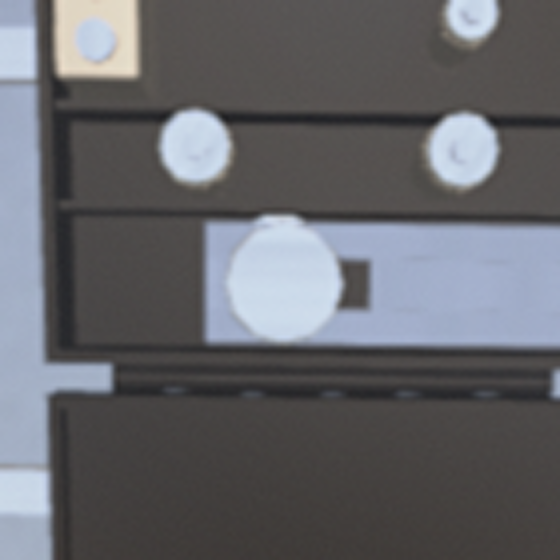

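The overhead view shows the cap centred at crop (284,281), with a sliver of the fat top peeking out on the -x side at (280,216). The cell is ≈1.3 mm short in x. Regripping to correct.

```bash
python3 -m crank '[[0.7,[0.052,0.004,0],[0,0,0]],[0.7,[0.052,0.004,0],[0,0,0]],[0.7,[0.052,0.004,0],[0,0,0]],[0.7,[0.052,0.003,0],[0,0,0]],[0.7,[0,0,0.05],[0,0,0]],[0.7,[0,0,0.05],[0,0,0]],[0.7,[0,0,0.05],[0,0,0]],[0.7,[0,0,0.04],[0,0,0]],[0.7,[0,0,0.01],[0,0,0]],[0,[0,0,0],[0,0,0]],[0,[0,0,0],[0,0,0]],[0,[0,0,0],[0,0,0]],[0,[0,0,0],[0,0,0]],[0,[0,0,0],[0,0,0]],[0,[0,0,0],[0,0,0]]]' 40
```

```text
time_s: 13.85
position: [488.1, -28.1, 51.4]
orientation: [0.0, 0.049, 0.999, -0.0]
ft_force: [-0.8, 1.3, 5.7]
finger_gap: 0.238
finger_force: 40.0
```

```bash
python3 -m crank '[[0,[-0.0013,0,0],[0,0,0]],[0,[0,0,0],[0,0,0]],[0,[0,0,0],[0,0,0]]]' 40 && python3 -m crank '[[0.7,[0,0,0],[0,0,0]],[0.7,[0,0,0],[0,0,0]],[0.7,[0,0,0],[0,0,0]],[0.7,[0,0,0],[0,0,0]],[0.7,[0,0,-0.05],[0,0,0]],[0.7,[0,0,-0.05],[0,0,0]],[0,[0,0,-0.04],[0,0,0]],[0,[-0.047,-0.004,0],[0,0,0]],[0,[-0.047,-0.004,0],[0,0,0]],[0,[-0.046,-0.005,0],[0,0,0]],[0,[0,0,0],[0,0,0]],[0,[0,0,0],[0,0,0]],[0,[0,0,0],[0,0,0]]]' 40
python3 - <<'E'
from h import *
import pickle
c=arm.calibration("wrist"); im=arm.camera("wrist"); cv2.imwrite("pics/w6.png",im)
p=arm.get_state()["position"];print(proj(c,[627.5,-55.2,152]),proj(c,p))
E
```

```text
time_s: 14.22
position: [489.5, -28.2, 51.4]
orientation: [0.0, 0.049, 0.999, -0.0]
ft_force: [-0.7, 0.2, 6.6]
finger_gap: 0.237
finger_force: 40.0
time_s: 15.85
position: [626.5, -54.7, 191.5]
orientation: [0.0, 0.049, 0.999, -0.0]
ft_force: [0.2, 1.2, 0.3]
finger_gap: 0.006
finger_force: 0.0
[280.19285883 238.73027725] [280.91795629 266.71604973]
```

View pics/w6.png

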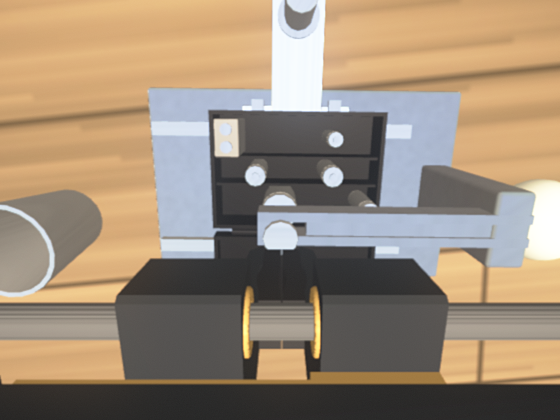

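The cap is at (280,236), right in line with the shut fingers, and the fat cell sits beneath it. Pressing.

```bash
python3 -m crank '[[0,[-0.001,0,0.03],[0,0,0]],[0,[0,0,0.01],[0,0,0]],[0,[0,0,0.004],[0,0,0]],[0,[0,0,0.004],[0,0,0]],[0,[0,0,0.002],[0,0,0]],[0,[0,0,0],[0,0,0]],[0,[0,0,0],[0,0,0]]]'
```

```text
time_s: 16.77
position: [628.5, -55.1, 142.4]
orientation: [0.001, 0.049, 0.999, -0.0]
ft_force: [-5.1, 0.4, 7.3]
finger_gap: 0.006
finger_force: 3.9
```

```bash
python3 -m crank '[[0,[0,0,0.0015],[0,0,0]],[0,[0,0,0.001],[0,0,0]],[0,[0,0,0],[0,0,0]],[0,[0,0,0],[0,0,0]],[0,[0,0,0],[0,0,0]]]'
```

```text
time_s: 17.4
position: [628.7, -55.1, 142.0]
orientation: [0.002, 0.049, 0.999, -0.0]
ft_force: [-9.6, 2.8, 20.6]
finger_gap: 0.004
finger_force: 10.4
```

Firm stop at z = 142.0 (10 mm travel) with 20 N: fat cell tested. Rising and going back to the knob.

```bash
python3 -m crank '[[0,[0,0,-0.03],[0,0,0]],[0,[0,0,-0.03],[0,0,0]],[0.7,[0.047,0.004,0],[0,0,0]],[0.7,[0.047,0.004,0],[0,0,0]],[0.7,[0.047,0.005,0],[0,0,0]],[0.7,[0,0,0],[0,0,0]],[0.7,[0,0,0],[0,0,0]],[0.7,[0,0,0],[0,0,0]],[0.7,[0,0,0],[0,0,0]]]'
```

```text
time_s: 18.52
position: [489.7, -28.4, 198.3]
orientation: [-0.0, 0.049, 0.999, 0.0]
ft_force: [-0.1, 0.7, 0.2]
finger_gap: 0.701
finger_force: 0.0
```

```bash
python3 -m crank '[[0.7,[0,0,0.05],[0,0,0]],[0.7,[0,0,0.05],[0,0,0]],[0.7,[0,0,0.04],[0,0,0]],[0.7,[0,0,0.007],[0,0,0]],[0,[0,0,0],[0,0,0]],[0,[0,0,0],[0,0,0]],[0,[0,0,0],[0,0,0]],[0,[0,0,0],[0,0,0]],[0,[0,0,0],[0,0,0]],[0,[0,0,0],[0,0,0]]]' 40 && python3 -m crank '[[0,[-0.008,-0.006,0],[0,0,0]],[0,[-0.008,-0.006,0],[0,0,0]],[0,[-0.008,-0.006,0],[0,0,0]],[0,[-0.008,-0.006,0],[0,0,0]],[0,[-0.008,-0.006,0],[0,0,0]],[0,[-0.008,-0.006,0],[0,0,0]],[0,[-0.0034,-0.0017,0],[0,0,0]],[0,[0,0,0],[0,0,0]],[0,[0,0,0],[0,0,0]],[0,[0,0,0],[0,0,0]]]' 40
```

```text
time_s: 19.77
position: [489.4, -28.2, 51.9]
orientation: [0.0, 0.049, 0.999, -0.0]
ft_force: [-0.4, 0.6, 5.5]
finger_gap: 0.24
finger_force: 40.0
time_s: 21.02
position: [537.1, -71.1, 51.9]
orientation: [0.001, 0.049, 0.999, -0.0]
ft_force: [1.7, -1.6, 4.2]
finger_gap: 0.237
finger_force: 40.0
```

```bash
python3 -m crank '[[0.7,[0,0,0],[0,0,0]],[0.7,[0,0,0],[0,0,0]],[0.7,[0,0,0],[0,0,0]],[0.7,[0,0,0],[0,0,0]],[0.7,[0,0,-0.05],[0,0,0]],[0.7,[0,0,-0.05],[0,0,0]],[0.7,[0,0,-0.05],[0,0,0]],[0.7,[-0.031,0.019,0],[0,0,0]],[0.7,[0,0,0],[0,-0.349,0]],[0.7,[0,0,0],[0,-0.349,0]],[0.7,[0,0,0],[0,-0.349,0]],[0.7,[0,0,0],[0,-0.175,0]],[0.7,[0,0,0],[0,0,0]],[0.7,[0,0,0],[0,0,0]]]' 40
python3 - <<'E'
from h import *
import pickle
np.set_printoptions(precision=1,suppress=True)
c=arm.calibration("wrist"); im=arm.camera("wrist"); cv2.imwrite("pics/w7.png",im); pickle.dump(c,open("w7.pkl","wb"))
u,v=proj(c,[627.7,-55.2,95.5]);x,y=max(0,int(u)-70),max(0,int(v)-70)
cv2.imwrite("pics/crop7.png",cv2.resize(im[y:y+140,x:x+140],(560,560),interpolation=cv2.INTER_CUBIC))
print(u,v,x,y)
for t in (180,200,215):
    for e in blobs(im,int(u)-13,int(v)-20,int(u)+13,int(v)+8,thr=t,amin=20): print(t,np.array(e),onz(c,e[:2],95))
E
```

```text
time_s: 22.78
position: [569.8, -55.1, 201.9]
orientation: [0.3, 0.047, 0.953, -0.015]
ft_force: [-0.1, 0.3, 0.1]
finger_gap: 0.701
finger_force: 0.0
288.10636036421283 186.13206376699327 218 116
180 [288.  183.2   9.5  12.3  87.5] [625.  -55.1  95. ]
200 [288.  183.3   8.5  11.7  88.1] [625.1 -55.1  95. ]
215 [288.  183.4   7.8  11.   88.3] [625.2 -55.1  95. ]
```

View pics/crop7.png

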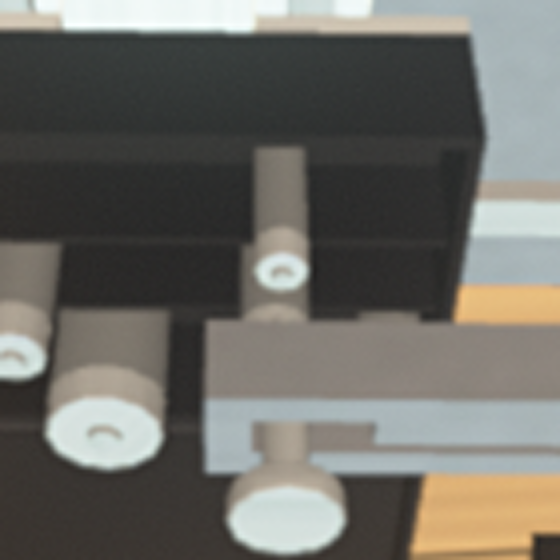

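The thin cell top measures (625.1,-55.1) in this view, within about 1 mm of the cap in the same view and of where the corrected fat cell would show. It is centred, so go to the cap and press.

```bash
python3 -m crank '[[0,[0,0,0],[0,0.349,0]],[0,[0,0,0],[0,0.349,0]],[0,[0,0,0],[0,0.349,0]],[0,[0,0,0],[0,0.175,0]],[0,[-0.029,0.003,0],[0,0,0]],[0,[-0.028,0.003,0],[0,0,0]],[0,[0,0,0],[0,0,0]],[0,[0,0,0],[0,0,0]]]' && python3 -m crank '[[0,[0,0,0.03],[0,0,0]],[0,[0,0,0.015],[0,0,0]],[0,[0,0,0.005],[0,0,0]],[0,[0,0,0.004],[0,0,0]],[0,[0,0,0.004],[0,0,0]],[0,[0,0,0.002],[0,0,0]],[0,[0,0,0],[0,0,0]],[0,[0,0,0],[0,0,0]]]'
```

```text
time_s: 23.82
position: [626.2, -54.6, 201.4]
orientation: [-0.0, 0.049, 0.999, -0.0]
ft_force: [-0.4, 1.0, -0.2]
finger_gap: 0.007
finger_force: 0.0
time_s: 24.82
position: [626.9, -54.7, 142.4]
orientation: [0.001, 0.049, 0.999, -0.0]
ft_force: [-2.6, 0.7, 6.0]
finger_gap: 0.004
finger_force: 3.1
```

```bash
python3 -m crank '[[0,[0,0,0.0015],[0,0,0]],[0,[0,0,0.001],[0,0,0]],[0,[0,0,0],[0,0,0]],[0,[0,0,0],[0,0,0]],[0,[0,0,0],[0,0,0]]]' && python3 -m crank '[[0,[0,0,-0.03],[0,0,0]],[0,[0,0,-0.05],[0,0,0]],[0,[0,0,-0.05],[0,0,0]],[0,[0.05,0,0],[0,0,0]],[0,[0.016,0,0],[0,0,0]],[0,[0,0,0],[0,0,0]],[0,[0,0,0],[0,0,0]]]'
python3 - <<'E'
from h import *
np.set_printoptions(precision=1,suppress=True)
c=arm.calibration("wrist"); im=arm.camera("wrist"); cv2.imwrite("pics/w8.png",im)
for n,z in(("thin/cap",95),):
    u,v=proj(c,[627,-55,95]);u2,v2=proj(c,[627,-55,152]);print(u,v,u2,v2)
    for e in blobs(im,int(u)-12,int(v)-12,int(u)+12,int(v)+12,thr=205,amin=15): print(np.array(e),onz(c,e[:2],95))
    x,y=int(u)-70,max(0,int(v)-70)
    cv2.imwrite("pics/crop8.png",cv2.resize(im[y:y+140,x:x+140],(560,560),interpolation=cv2.INTER_CUBIC))
E
```

```text
time_s: 25.45
position: [627.1, -54.7, 142.0]
orientation: [0.001, 0.049, 0.999, -0.0]
ft_force: [-8.5, 0.4, 19.7]
finger_gap: 0.004
finger_force: 9.6
time_s: 26.32
position: [561.7, -48.2, 268.9]
orientation: [0.0, 0.049, 0.999, -0.0]
ft_force: [-0.1, -0.7, 0.3]
finger_gap: 0.001
finger_force: 0.0
280.55958731794834 254.4442414787895 280.51050211151454 281.04827894044496
```

View pics/crop8.png

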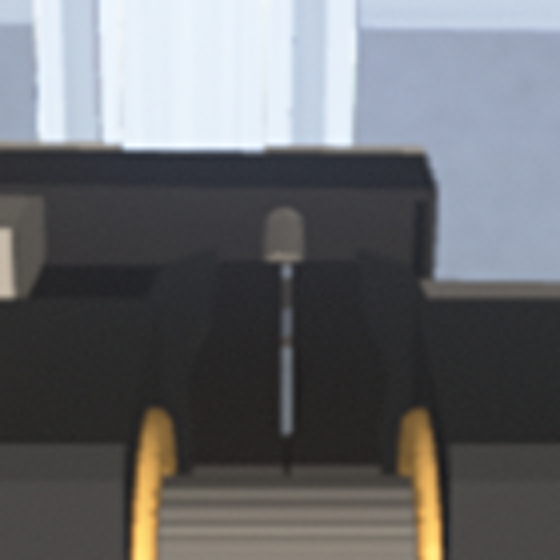

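Pressed to z = 142.0 again with 20 N and released. The shut fingers hide the cap here, but the thin cell still stands in line at (284,235), and nothing has touched the case since the side view. The arm is clear, so I'm handing in.

```bash
python3 -c "
from bench import arm
print(arm.hand_in())"
```

```text
the job is handed in; nothing more can be done
None
```

I tested the fat cell and then the thin cell with the probe fully down each time, left the thin cell centred to within about 1 mm under the raised probe, and handed the job in at about 26 s; the judge's result was not shown.

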